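Find the blank that fills the rack's gap and lock the row with its cam

TASK

One place in the sloping instrument rack is still open. Try the aluminium blank modules in it to find the one that fills it (the widest that goes in freely; with too narrow a one the clamp cannot grip), push that one fully home so that its panel lies flat on the rails, and turn the cam lock's lever clockwise until the row is clamped tight. Leave the other blanks standing upright on the worktop, and neither shift nor knock over anything else.

Things in the scene. Friction and masses are not known exactly. Their poses are not given: they have to be found in the camera images.
- blank_20: Plain aluminium blank, 20 mm wide, 180 g or so, upright on the worktop. Origin: centre of underside; x along, y across, z up. Body 96 x 20 mm, lower edges rounded 3 mm; panel on it 110 x 20 mm, z 30 to 33 mm, overhanging 7 mm at each end; on its middle a dark finger grip 44 (x) x 16 (y) mm, z 33 to 61 mm. Same turned half round. The four differ only in width.
- blank_26: Plain aluminium blank, 26 mm wide, 204 g or so, upright on the worktop. Origin: centre of underside; x along, y across, z up. Body 96 x 26 mm, lower edges rounded 3 mm; panel on it 110 x 26 mm, z 30 to 33 mm, overhanging 7 mm at each end; on its middle a dark finger grip 44 (x) x 16 (y) mm, z 33 to 61 mm. Same turned half round. The four differ only in width.
- blank_32: Plain aluminium blank, 32 mm wide, 228 g or so, upright on the worktop. Origin: centre of underside; x along, y across, z up. Body 96 x 32 mm, lower edges rounded 3 mm; panel on it 110 x 32 mm, z 30 to 33 mm, overhanging 7 mm at each end; on its middle a dark finger grip 44 (x) x 16 (y) mm, z 33 to 61 mm. Same turned half round. The four differ only in width.
- blank_38: Plain aluminium blank, 38 mm wide, 252 g or so, upright on the worktop. Origin: centre of underside; x along, y across, z up. Body 96 x 38 mm, lower edges rounded 3 mm; panel on it 110 x 38 mm, z 30 to 33 mm, overhanging 7 mm at each end; on its middle a dark finger grip 44 (x) x 16 (y) mm, z 33 to 61 mm. Same turned half round. The four differ only in width.
- slot: The gap in the rack; its face rises away from the robot at 30 deg. Origin: in the plane of the rail tops, midway between them, at the open clamp wall. x up the slope, y along the row to the left, z out of the face. Open from x -50 to 50 mm, from y 0 to the instrument's wall at an unknown 22.5 to 44 mm. Blank fully home: its origin at z -30 mm, length along x, panel ends on the rails.
- gap_mouth (a point): Point at the open clamp wall's edge of the gap, 6 mm above the plane of the rails (slot x 0, y 0, z 6 mm). The instrument's wall ends 3 mm above the rails, the clamp carriage 6 mm; both edges are rounded 3 mm towards the gap. Knobs and sockets of the instrument next to the gap rise at most 15 mm, of the farther one 20 mm, above the rails.
- clamp_wall: Aluminium wall right of the gap, with a carriage plate that bears the cam lock at its front right. Pose as slot's at cam 0; slides along slot's y, 0 to 9.6 mm towards the gap, moved only by the cam: 4.8 mm per rad. It cannot be pushed by hand. So it can tighten only on a blank with less than 9 mm of play.
- cam (a joint): Cam angle, rad: 0 to 0.12 (open) at the start, stop at 2.0. Turned clockwise seen from above its spiral slot draws in the headed stud and pulls the clamp wall left until the blank is tight; how far it turns depends on the play. Friction of 0.25 N m keeps it where it is left, also when tight; some 4 N at the knob move it, 8 to 15 N make it tight.
- cam_axis (a point): Point on the cam's turning axis (parallel to slot's z), 18 mm above the rails, the height of the lever's underside. It moves with the clamp wall.
- cam_knob (a point): Top centre of the black round upright knob on the cam's dark lever: 70 mm from the axis, 18 mm in diameter, from 18 to 48 mm above the rails along slot's z. At cam 0 the lever points up the slope (slot x), at 1.57 to the right (slot -y). Lever arm 12 mm wide, 18 to 25 mm above the rails.
- swab_jar: Bystander: clear jar of cotton swabs, 80 mm wide, 91 mm tall. Origin: centre of its underside.
- pot_white: Bystander: white specimen pot with a white cap, 39 mm wide, 49 mm tall. Origin: centre of its underside.
- pot_green: Bystander: white specimen pot with a green cap, 39 mm wide, 49 mm tall. Origin: centre of its underside.
- dropper: Bystander: brown dropper bottle, 33 mm wide, 102 mm tall. Origin: centre of its underside.
- dish: Bystander: small flat culture dish, 56 mm wide, 15 mm tall. Origin: centre of its underside.
- timer: Bystander: white bench timer lying on its back, 66 x 66 x 18 mm. Origin: centre of its underside.
- cross_clamp: Bystander: small metal cross holder, 64 x 67 x 22 mm. Origin: centre of its underside.
- grey_instrument: Fixed cream-grey instrument right of the rack, about 210 x 170 mm in plan and 235 mm tall, turned a little; it stands between the robot's start and the work, so go round in front of it or over it. Origin: centre of its underside.
- white_tub: Fixed white tub with a blue lid behind the rack's right end, 125 mm in diameter, 120 mm tall. Origin: centre of its underside.
Things that resemble listed ones, but are neither listed nor needed, are in the scene too. What is shaped like the blank_20 but orange is not meant.

How it is judged:
On the way, in this order (a step that is already met when the one before it is completed fails the run):
1. a blank is fully home in the gap while the cam is still open (value of joint cam below 0.2 rad and ((z of blank_20 in the frame of slot between -0.034 and -0.0265 m and angle between the z axis of blank_20 and the z axis of slot, either way round below 0.07 rad and angle between the x axis of blank_20 and the x axis of slot, either way round below 0.12 rad and y of blank_20 in the frame of slot between 0.004 and 0.05 m and x of blank_20 in the frame of slot between -0.006 and 0.006 m) or (z of blank_26 in the frame of slot between -0.034 and -0.0265 m and angle between the z axis of blank_26 and the z axis of slot, either way round below 0.07 rad and angle between the x axis of blank_26 and the x axis of slot, either way round below 0.12 rad and y of blank_26 in the frame of slot between 0.004 and 0.05 m and x of blank_26 in the frame of slot between -0.006 and 0.006 m) or (z of blank_32 in the frame of slot between -0.034 and -0.0265 m and angle between the z axis of blank_32 and the z axis of slot, either way round below 0.07 rad and angle between the x axis of blank_32 and the x axis of slot, either way round below 0.12 rad and y of blank_32 in the frame of slot between 0.004 and 0.05 m and x of blank_32 in the frame of slot between -0.006 and 0.006 m) or (z of blank_38 in the frame of slot between -0.034 and -0.0265 m and angle between the z axis of blank_38 and the z axis of slot, either way round below 0.07 rad and angle between the x axis of blank_38 and the x axis of slot, either way round below 0.12 rad and y of blank_38 in the frame of slot between 0.004 and 0.05 m and x of blank_38 in the frame of slot between -0.006 and 0.006 m))), for 0.2 s.
2. the cam has drawn the clamp wall tight against the blank in the gap (value of joint cam above 0.2 rad and ((z of blank_20 in the frame of slot between -0.034 and -0.0265 m and angle between the z axis of blank_20 and the z axis of slot, either way round below 0.07 rad and angle between the x axis of blank_20 and the x axis of slot, either way round below 0.12 rad and y of blank_20 in the frame of slot between 0.004 and 0.05 m and x of blank_20 in the frame of slot between -0.006 and 0.006 m and contact force between clamp_wall and blank_20 above 5 N) or (z of blank_26 in the frame of slot between -0.034 and -0.0265 m and angle between the z axis of blank_26 and the z axis of slot, either way round below 0.07 rad and angle between the x axis of blank_26 and the x axis of slot, either way round below 0.12 rad and y of blank_26 in the frame of slot between 0.004 and 0.05 m and x of blank_26 in the frame of slot between -0.006 and 0.006 m and contact force between clamp_wall and blank_26 above 5 N) or (z of blank_32 in the frame of slot between -0.034 and -0.0265 m and angle between the z axis of blank_32 and the z axis of slot, either way round below 0.07 rad and angle between the x axis of blank_32 and the x axis of slot, either way round below 0.12 rad and y of blank_32 in the frame of slot between 0.004 and 0.05 m and x of blank_32 in the frame of slot between -0.006 and 0.006 m and contact force between clamp_wall and blank_32 above 5 N) or (z of blank_38 in the frame of slot between -0.034 and -0.0265 m and angle between the z axis of blank_38 and the z axis of slot, either way round below 0.07 rad and angle between the x axis of blank_38 and the x axis of slot, either way round below 0.12 rad and y of blank_38 in the frame of slot between 0.004 and 0.05 m and x of blank_38 in the frame of slot between -0.006 and 0.006 m and contact force between clamp_wall and blank_38 above 5 N))), for 0.2 s.
At the end, for the whole second after the job is handed in: One blank is fully home in the gap (26.5 to 34 mm below the rails, within 6 mm of the middle, 4 degrees upright to the face, 7 degrees along it); cam past 0.2 rad, clamp wall pressing on it with over 5 N; the other blanks upright on the worktop (underside below 6 mm, tilt below 0.12 rad) (value of joint cam above 0.2 rad and ((z of blank_20 in the frame of slot between -0.034 and -0.0265 m and angle between the z axis of blank_20 and the z axis of slot, either way round below 0.07 rad and angle between the x axis of blank_20 and the x axis of slot, either way round below 0.12 rad and y of blank_20 in the frame of slot between 0.004 and 0.05 m and x of blank_20 in the frame of slot between -0.006 and 0.006 m and contact force between clamp_wall and blank_20 above 5 N and linear speed of blank_20 below 0.01 m/s and height (world z) of each of blank_26, blank_32, blank_38 below 0.006 m and angle between each of blank_26, blank_32, blank_38's own z axis and vertical below 0.12 rad) or (z of blank_26 in the frame of slot between -0.034 and -0.0265 m and angle between the z axis of blank_26 and the z axis of slot, either way round below 0.07 rad and angle between the x axis of blank_26 and the x axis of slot, either way round below 0.12 rad and y of blank_26 in the frame of slot between 0.004 and 0.05 m and x of blank_26 in the frame of slot between -0.006 and 0.006 m and contact force between clamp_wall and blank_26 above 5 N and linear speed of blank_26 below 0.01 m/s and height (world z) of each of blank_20, blank_32, blank_38 below 0.006 m and angle between each of blank_20, blank_32, blank_38's own z axis and vertical below 0.12 rad) or (z of blank_32 in the frame of slot between -0.034 and -0.0265 m and angle between the z axis of blank_32 and the z axis of slot, either way round below 0.07 rad and angle between the x axis of blank_32 and the x axis of slot, either way round below 0.12 rad and y of blank_32 in the frame of slot between 0.004 and 0.05 m and x of blank_32 in the frame of slot between -0.006 and 0.006 m and contact force between clamp_wall and blank_32 above 5 N and linear speed of blank_32 below 0.01 m/s and height (world z) of each of blank_20, blank_26, blank_38 below 0.006 m and angle between each of blank_20, blank_26, blank_38's own z axis and vertical below 0.12 rad) or (z of blank_38 in the frame of slot between -0.034 and -0.0265 m and angle between the z axis of blank_38 and the z axis of slot, either way round below 0.07 rad and angle between the x axis of blank_38 and the x axis of slot, either way round below 0.12 rad and y of blank_38 in the frame of slot between 0.004 and 0.05 m and x of blank_38 in the frame of slot between -0.006 and 0.006 m and contact force between clamp_wall and blank_38 above 5 N and linear speed of blank_38 below 0.01 m/s and height (world z) of each of blank_20, blank_26, blank_32 below 0.006 m and angle between each of blank_20, blank_26, blank_32's own z axis and vertical below 0.12 rad))); the robot touches nothing.
It fails at once if a bystander (jar, pot, dropper, dish, timer, cross holder) is shifted by more than 30 mm (distance of any of swab_jar, pot_white, pot_green, dropper, dish, timer, cross_clamp from where it was at the start of the episode above 0.03 m).
It fails at once if a bystander is tipped by more than 0.4 rad (angle between any of swab_jar, pot_white, pot_green, dropper, dish, timer, cross_clamp's own z axis and vertical above 0.4 rad).
It also fails if it takes over 72 s, if anything falls off the work surface, if the arm or the gripper's body presses on something with over 40 N, if the wrist force passes 120 N, or if a joint passes its speed limit or range.

ROBOT

A 6-joint arm with a two-finger parallel gripper is mounted at the origin on a cart in front of the work surface, level with it; the furniture and walls round the work are solid. World frame = base frame: x ahead of the robot, y to its left, z up, the work surface at z = 0. Lengths are in m, angles in rad, forces in N, time in s.
With the tool pointing down it reaches from about 0.3 to 0.825 m from the base axis. Payload 5.4 kg.
Tool frame: the origin (TCP) lies at the very end of the fingers, on their centre line; the grasp point (between the pads) lies 19 mm behind it (robot.hold_point_z is the distance from the TCP to the grasp point, in m); z points along the fingers, y is the line along which they close (so a half turn about z gives the same grasp; the last joint's range is limited). The gripper opens to 92 mm and grips with 3 to 60 N. Pads are 20 mm wide; open, the fingers measure 128 mm over their backs; the gripper's body (75 mm by 189 mm) begins 69 mm behind the grasp point.
Start: joints at [-1.559, 0.158, 1.597, -0, 1.386, -0.21], TCP at [0.126, -0.561, 0.215] pointing down, gripper open.
Joint ranges: [-2.91, 2.91], [-0.94, 2.29], [0.18, 2.7], [-1.29, 4.43], [0.17, 2.64], [-3, 3]. Speed limits (rad/s): [2.57, 2.57, 3.14, 3.14, 3.14, 3.14].

INTERFACE

Orientations are given as a unit quaternion [w, x, y, z].
In Python, from rig import sense, eyes, robot gives the robot as it stands. The module is installed in compiled form; this text tells all that it offers.
- The arm moves only by the tool drive_tool, never from a script. Its argument "series" is a list of rows, each an object with "slide": the shift along the tool's x, y, z as a fraction of full scale, a list of three; "roll": the turn about the tool's z as a fraction of full scale. In form: [{"slide": [dx, dy, dz], "roll": roll}, ...]. A call has 1 to 10 rows; each row shifts and turns the commanded pose from where the row before left it, along the tool's axes as they then stand; what a row does not reach is not made up. Full scale, the value 1, is 25 mm for a shift and 4 degrees for a turn. A row lasts 1/8 s, in which the tool goes at most 62.5 mm and 10.7 degrees, less where a joint would pass 70% of its speed; a pose out of reach is approached as far as the arm can. A call with a number of a shift or a turn outside -1 to 1 is refused whole. A call with a gripper value outside its range is refused whole. "gripper" is the closure, from 0 (fully open) to 1 (shut), set as the call begins (left out, the last holds). The fingers move at their own pace and stop on an object; the grip force is fixed at half the most. Time passes only in rows, so rows that do not move let the fingers close. It gives the time, the measured TCP pose, the force, the opening and the grip force at its end, in the units of the state.
- sense(): the state, without advancing time (a new reading comes with each control period).
- eyes.camera(name): name is "side" or "top" or "wrist"; returns (picture, depth): 480x640x3 uint8, red, green, blue; 480x640 float32, m along the optical axis (not along the pixel's ray), 0 where there is no reading.
- eyes.camera_params(name): a dict with "fx", "fy", "cx", "cy" (pixels), "T" (4x4, takes a point from camera to world coordinates). Camera axes: x right, y down, z forward; pixel columns grow to the right and rows downward; lengths in m; the calibration is good to about 2 mm. A picture is of the moment at which its call begins: read the wrist's pose just before it. camera_params takes no time and is no camera call; for the wrist camera it gives the pose at the moment of the call.
- robot.sign_off(): hands the job in; it is judged then, once.
The state is a dict: "t": time; "joint_positions": joint angles; "joint_vel": joint speeds; "joint_efforts": joint torques, N m; "position": TCP position; "tool_rot": TCP orientation; "wrist_force": force on the tool from outside, world axes, zero at the start; "wrist_torque": the same for the moment, N m; "gripper_width": finger opening in m; "gripper_force": force on a finger pad.
Only numpy, scipy, OpenCV 4.12 (cv2) and the standard library are available. Lean on these libraries where they do the work, as an engineer would, in place of code of your own. Each camera call takes 0.05 s, during which the arm holds its last target. There are 200 camera calls.

## Working session

There is one attempt and no reset: what is moved stays moved. The work goes in short steps, Python scripts to look and compute and a tool call to move; the robot and the scene stay as the last step left them, time stands still between calls to the robot, and variables do not carry over. Pictures are saved under pics/ and viewed, at most 10 in all, crops included, and the job is handed in when it is done.

Besides the shell and the picture viewer there is one more tool, called after ">>>" as name(argument=value, ...) on one line, values as JSON. drive_tool: Moves the arm, as the interface text tells. Its arguments: {"type":"object","properties":{"series":{"type":"array","items":{"type":"object","properties":{"slide":{"type":"array","items":{"type":"number"}},"roll":{"type":"number"}}}},"gripper":{"type":"number"}},"required":["series"]}

```bash
mkdir -p pics; cat > h.py <<'E'
import numpy as np, cv2
from rig import sense, eyes, robot
def grab(n):
    P=eyes.camera_params(n); im,d=eyes.camera(n); return im.copy(),d.copy(),P
def pts(d,P):
    v,u=np.mgrid[0:480,0:640]
    c=np.stack([(u-P['cx'])/P['fx']*d,(v-P['cy'])/P['fy']*d,d],-1)
    return c@P['T'][:3,:3].T+P['T'][:3,3]
def ray(u,v,P,z):
    T=np.array(P['T']);r=T[:3,:3]@np.array([(u-P['cx'])/P['fx'],(v-P['cy'])/P['fy'],1]);o=T[:3,3]
    return o+r*(z-o[2])/r[2]
E
python3 - <<'E'
from h import *
import pickle
for n in('side','top'):
    im,d,P=grab(n); pickle.dump((im,d,P),open(n+'0.pkl','wb'))
    cv2.imwrite(f'pics/{n}0.png',im[:,:,::-1]); print(n,np.round(P['T'],3).tolist(),P['fx'],P['cx'],P['cy'])
print(sense()['t'],sense()['tool_rot'])
E
```

```text
side [[0.998, -0.056, 0.026, 0.511], [-0.062, -0.863, 0.502, -0.604], [-0.006, -0.502, -0.865, 1.184], [0.0, 0.0, 0.0, 1.0]] 528.8790378226829 325.81698408088624 236.11952222272197
top [[-0.005, -0.997, 0.081, 0.411], [-1.0, 0.004, -0.004, 0.009], [0.004, -0.081, -0.997, 1.487], [0.0, 0.0, 0.0, 1.0]] 527.2442249864453 318.47011995608085 242.34783316062857
0.1 [-8.39943139e-04  9.93856863e-01  1.10669876e-01  9.69763866e-05]
```

View pics/top0.png

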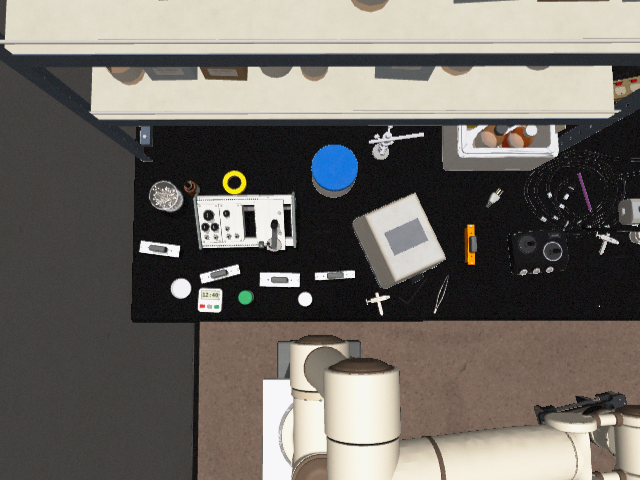

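View pics/side0.png

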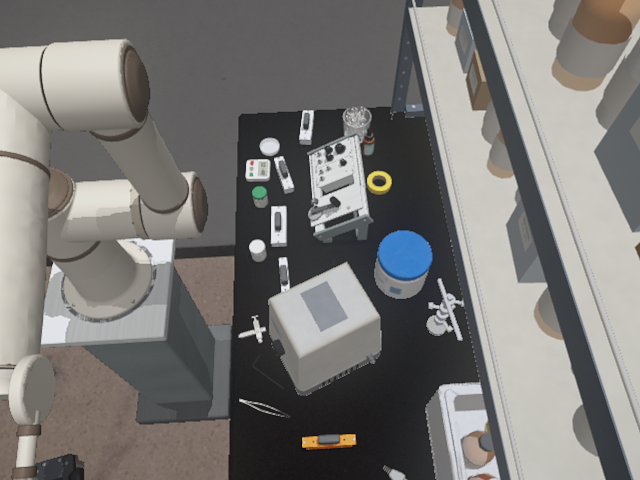

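Top picture: white blanks are at (159,249), (220,273), (280,280) and (335,275). The orange decoy is at (471,244) and the rack at (245,222), with the cam lever near (273,235). I'll enlarge the rack and measure the blanks.

```bash
cat > m.py <<'E'
from h import *
import pickle
im,d,P=pickle.load(open('top0.pkl','rb')); ims,ds,Ps=pickle.load(open('side0.pkl','rb'))
a=cv2.resize(im[180:300,130:360],(790,412),interpolation=cv2.INTER_CUBIC)
b=cv2.resize(ims[125:245,240:400],(0,0),fx=3.4,fy=3.4,interpolation=cv2.INTER_CUBIC)
cv2.imwrite('pics/c1.png',a[:,:,::-1]);cv2.imwrite('pics/c2.png',b[:,:,::-1])
X=pts(d,P); 
g=(im.min(2)>150).astype(np.uint8)
for n,(u0,v0,u1,v1) in dict(A=(132,230,188,268),B=(195,257,245,288),C=(252,264,306,297),D=(308,262,362,287)).items():
    m=np.zeros_like(g); m[v0:v1,u0:u1]=g[v0:v1,u0:u1]
    cs=[c for c in cv2.findContours(m,0,2)[0]]; c=max(cs,key=cv2.contourArea)
    w=np.array([ray(*p[0],P,0.033)[:2] for p in c],np.float32)
    r=cv2.minAreaRect(w*1000); print(n,np.round(r[0],1),np.round(r[1],1),round(r[2],1), cv2.boundingRect(c))
    x=X[v0:v1,u0:u1][m[v0:v1,u0:u1]>0]; print('  depth z',np.round(np.median(x,0),3))
    q=X[v0:v1,u0:u1].reshape(-1,3); q=q[(q[:,2]>.05)&(q[:,2]<.07)]; print('  grip',len(q),np.round(q.mean(0),4), np.round(cv2.minAreaRect((q[:,:2]*1000).astype(np.float32)),1) if 0 else cv2.minAreaRect((q[:,:2]*1000).astype(np.float32)))
# rack plane map
for v in range(190,256,5): print(v,[int(1000*X[v,u,2]) for u in range(190,304,6)])
E
python3 m.py
```

```text
A [514.2 442.9] [109.3  32. ] 82.0 (139, 241, 41, 16)
  depth z [0.513 0.437 0.034]
  grip 96 [0.5138 0.4408 0.0603] ((513.8392944335938, 441.3285217285156), (43.07643508911133, 15.634245872497559), 82.31297302246094)
B [444.8 275.4] [ 25.5 109. ] 14.6 (200, 265, 40, 18)
  depth z [0.444 0.269 0.034]
  grip 100 [0.4445 0.2744 0.0602] ((444.825439453125, 275.0263671875), (16.07638931274414, 45.22378158569336), 14.16771411895752)
C [427.8 110.8] [107.4  35.7] 89.7 (260, 273, 40, 14)
  depth z [0.426 0.104 0.034]
  grip 111 [0.4228 0.1031 0.0597] ((413.4232482910156, 83.47807312011719), (105.04732513427734, 29.343259811401367), 62.30625915527344)
D [438.2  -4.9] [35.8 19.2] 89.7 (315, 272, 14, 8)
  depth z [ 0.44  -0.023  0.034]
  grip 97 [ 0.4392 -0.0407  0.0605] ((439.490966796875, -41.17700958251953), (15.691340446472168, 44.17302703857422), 5.443171977996826)
190 [67, 45, 3, -4, 1, -2, 16, 14, 25, 0, 2, 5, 0, 0, 0, -2, -1, 4, 4]
195 [5, 102, 3, 3, -2, 0, 103, 101, 105, 103, 102, 109, 100, 98, 105, 109, 105, 117, 3]
200 [1, 114, 112, 109, 106, 105, 108, 107, 110, 106, 104, 113, 114, 
[... 187 characters left out ...]
 1, 100, 1]
215 [5, 97, 90, 111, 91, 95, 100, 89, 91, 0, 1, 92, 93, 92, 97, 92, 7, 96, -1]
220 [-3, 87, 76, 99, 82, 82, 85, 88, 82, 53, 1, 83, 83, 85, 106, 81, -2, 85, 1]
225 [6, 81, 78, 77, 87, 73, 72, 75, 68, 50, -2, 75, 77, 78, 125, 77, 7, 66, 0]
230 [1, 0, 83, 71, 80, 73, 75, 66, 64, 53, 0, 76, 66, 72, 86, 64, 5, 57, -2]
235 [-4, 3, 65, 64, 64, 61, 62, 62, 61, 53, 0, 55, 62, 60, 85, 64, 3, 44, -3]
240 [-3, -1, 48, 53, 51, 51, 51, 55, 52, 44, 42, 50, 56, 66, 74, 59, 40, 50, -2]
245 [3, 7, 46, 40, 45, 42, 34, 36, 43, 42, 41, 36, 61, 67, 70, 57, 38, 40, -1]
250 [1, -2, -6, 2, 1, -1, 2, 3, -1, 0, 0, 3, 5, 3, 46, -3, -4, 0, -2]
255 [4, 3, -1, 7, -1, -1, 0, 1, 0, 3, 2, -1, 3, 5, 5, 2, 0, 0, 0]
```

View pics/c1.png

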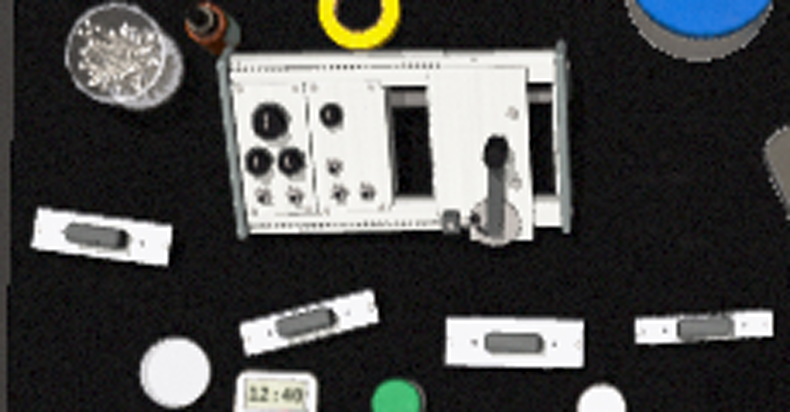

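View pics/c2.png

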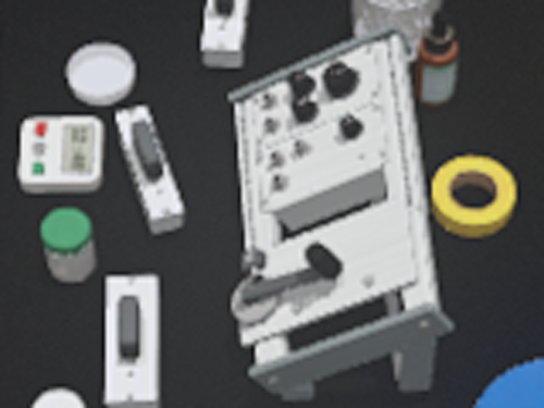

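Gap is the dark area at crop (390–430, 100–195), and the cam's lever points up the slope with its knob at crop (495,150). The cream-grey instrument stands in between, so I'll lift and cross over it.
Candidates in the top image: (159,249) ≈ 32 mm, (220,273) ≈ 26 mm, (280,280) ≈ 38 mm and (335,275) ≈ 20 mm, from measured panel widths. The orange one at (471,244) isn't meant.

>>> drive_tool(series=[{"slide":[0,0,-1],"roll":0},{"slide":[0,0,-1],"roll":0},{"slide":[0,0,-1],"roll":0},{"slide":[0.4,-0.5,-1],"roll":0},{"slide":[0.85,-1,-1],"roll":0},{"slide":[0.85,-1,-1],"roll":0},{"slide":[0.85,-1,0],"roll":0},{"slide":[0.85,-1,0],"roll":0},{"slide":[0.85,-1,0],"roll":0},{"slide":[0.85,-1,0],"roll":0}], gripper=0)

```text
t: 1.35
position: [0.2252, -0.3709, 0.3642]
tool_rot: [-0.0, 0.994, 0.111, -0.0]
wrist_force: [0.3, 0.3, 0.6]
gripper_width: 0.0918
gripper_force: 0.0
```

>>> drive_tool(series=[{"slide":[0.85,-1,0],"roll":0},{"slide":[0.85,-1,0],"roll":0},{"slide":[0.85,-1,0],"roll":0},{"slide":[0.85,-1,0],"roll":0},{"slide":[0.85,-1,0],"roll":0},{"slide":[0.85,-1,0],"roll":0},{"slide":[0.85,-1,0],"roll":0},{"slide":[0.85,-1,0],"roll":0},{"slide":[0.85,-1,0],"roll":0},{"slide":[0.85,-1,0],"roll":0}])

```text
t: 2.6
position: [0.3774, -0.0804, 0.3643]
tool_rot: [-0.0, 0.994, 0.111, -0.0]
wrist_force: [0.6, 0.2, -0.6]
gripper_width: 0.092
gripper_force: 0.0
```

>>> drive_tool(series=[{"slide":[0.85,-1,0],"roll":0},{"slide":[0.85,-1,0],"roll":0},{"slide":[0.85,-1,0],"roll":0},{"slide":[0.85,-1,0],"roll":0},{"slide":[0.85,-1,0],"roll":0},{"slide":[0.85,-1,0],"roll":0},{"slide":[0.5,-0.5,0],"roll":0},{"slide":[0,0,0],"roll":0}])

```text
t: 3.6
position: [0.478, 0.1081, 0.3641]
tool_rot: [0.0, 0.994, 0.111, -0.001]
wrist_force: [0.2, -0.3, -0.2]
gripper_width: 0.0916
gripper_force: 0.0
```

```bash
python3 - <<'E'
from h import *
import pickle
s=sense(); print(s['t'],s['position'],s['tool_rot'],s['joint_positions'])
im,d,P=grab('wrist'); pickle.dump((im,d,P),open('w1.pkl','wb'))
cv2.imwrite('pics/w1.png',im[:,:,::-1]); print(np.round(P['T'],3).tolist(),P['fx'],P['cx'],P['cy'])
E
```

```text
3.6 [0.47797029 0.10806808 0.36411688] [ 7.47386330e-05  9.93782337e-01  1.11338455e-01 -6.39854364e-04] [-2.46085793e-02 -1.18771629e-01  1.58789981e+00 -3.23535766e-04
  1.67371204e+00  1.32301511e+00]
[[0.222, -0.944, -0.243, 0.546], [-0.975, -0.215, -0.056, 0.124], [0.0, 0.25, -0.968, 0.535], [0.0, 0.0, 0.0, 1.0]] 337.0683116937721 324.82802784100727 238.54105007578167
```

View pics/w1.png

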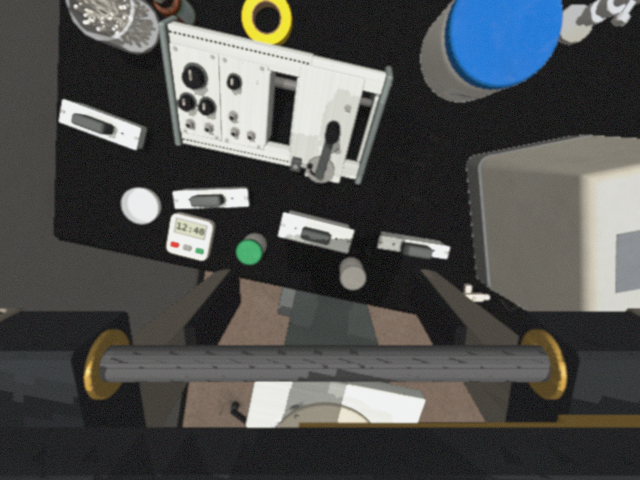

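Wrist view: rack with the gap at (284,95), cam knob at (333,130), and blanks at (102,124), (210,198), (316,232) and (413,245). I'll go closer for the gap width and rack frame.

>>> drive_tool(series=[{"slide":[0.62,-0.28,0.9],"roll":0},{"slide":[0.62,-0.28,0.9],"roll":0},{"slide":[0.62,-0.28,0.9],"roll":0},{"slide":[0.62,-0.28,0.9],"roll":0},{"slide":[0.62,-0.28,0.9],"roll":0},{"slide":[0.62,-0.28,0.9],"roll":0},{"slide":[0,0,0],"roll":0},{"slide":[0,0,0],"roll":0}])

```text
t: 4.65
position: [0.5595, 0.1683, 0.2308]
tool_rot: [0.0, 0.994, 0.11, 0.001]
wrist_force: [0.1, 0.5, 0.9]
gripper_width: 0.0922
gripper_force: 0.0
```

```bash
python3 - <<'E'
from h import *
import pickle
im,d,P=grab('wrist'); pickle.dump((im,d,P),open('w2.pkl','wb'))
c=im[:360]; cv2.imwrite('pics/w2.png',cv2.resize(c,(800,450),interpolation=cv2.INTER_CUBIC)[:,:,::-1]); print(np.round(P['T'],3).tolist())
E
```

```text
[[0.22, -0.945, -0.241, 0.627], [-0.976, -0.213, -0.055, 0.184], [0.001, 0.247, -0.969, 0.402], [0.0, 0.0, 0.0, 1.0]]
```

View pics/w2.png

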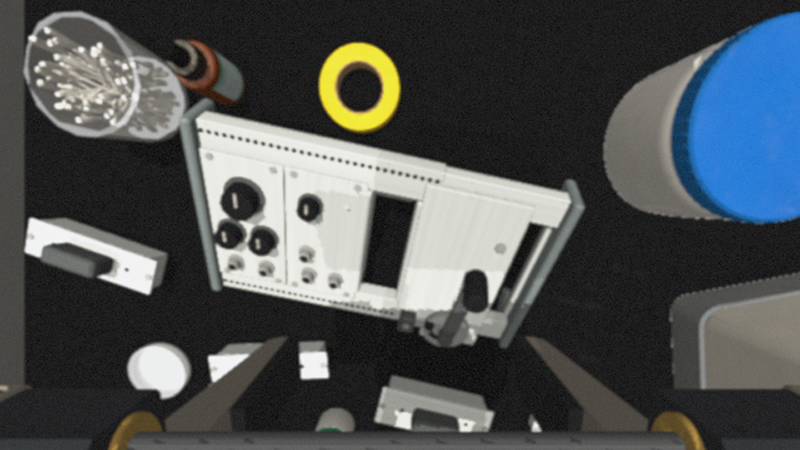

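```bash
cat > m2.py <<'E'
from h import *
import pickle
im,d,P=pickle.load(open('w2.pkl','rb')); X=pts(d,P)
g=im.min(2)
# fit: carriage region and instrument region polygons (full px)
def poly(pp):
    m=np.zeros((480,640),np.uint8); cv2.fillPoly(m,[np.int32(np.array(pp)/1.25)],1); return (m>0)&(g>140)&(d>0)
for n,pp in dict(inst=[(290,170),(368,190),(355,290),(292,278)],car=[(420,190),(535,212),(500,300),(405,280)],farrail=[(200,114),(440,163),(430,178),(205,133)],nearrail=[(225,279),(395,312),(393,318),(225,285)]).items():
    q=X[poly(pp)]; c=np.median(q,0)
    for _ in range(6):
        A=np.c_[q[:,:2],np.ones(len(q))]; k=np.linalg.lstsq(A,q[:,2],rcond=None)[0]; r=q[:,2]-A@k; q=q[abs(r)<max(.002,1.5*np.median(abs(r)))]
    nrm=np.array([-k[0],-k[1],1]);nrm/=np.linalg.norm(nrm)
    print(n,len(q),np.round(q.mean(0),4),'tilt',np.degrees(np.arccos(nrm[2])).round(1),'yaw',np.degrees(np.arctan2(k[1],k[0])).round(1),'rms',r.std().round(4))
print('gap bottom profile rows (full px):')
for v in range(152,236,8): print(v,g[v,282:340:1].tolist())
E
python3 m2.py
```

```text
inst 4029 [0.5861 0.2339 0.0834] tilt 30.0 yaw 1.1 rms 0.0007
car 4592 [0.6013 0.1399 0.0947] tilt 30.1 yaw 1.7 rms 0.0006
farrail 1546 [0.6417 0.2462 0.1102] tilt 19.4 yaw -179.2 rms 0.0011
nearrail 507 [0.5191 0.2586 0.0414] tilt 34.9 yaw 0.8 rms 0.0006
gap bottom profile rows (full px):
152 [225, 216, 200, 183, 179, 181, 190, 206, 220, 227, 227, 218, 205, 193, 192, 184, 174, 154, 151, 163, 176, 190, 196, 199, 200, 206, 207, 209, 210, 210, 211, 212, 207, 208, 204, 204, 203, 207, 203, 202, 203, 202, 204, 205, 203, 205, 203, 207, 203, 207, 209, 210, 210, 208, 207, 211, 203, 192]
160 [213, 210, 209, 210, 206, 207, 207, 212, 207, 209, 211, 206, 192, 168, 138, 109, 93, 70, 44, 27, 13, 26, 18, 24, 13, 16, 23, 13, 24, 18, 14, 25, 20, 12, 18, 27, 26, 34, 36, 46, 52, 55, 60, 70, 74, 77, 81, 80, 75, 77, 89, 119, 149, 166, 176, 167, 183, 198]
168 [210, 209, 206, 210, 205, 204, 207, 209, 208, 212, 203, 189, 165, 135, 108, 90, 71, 38, 17, 24, 13, 30, 24, 20, 27, 17, 18, 23, 20, 18, 18, 24, 23, 22, 28, 20, 25, 9, 16, 8, 20, 9, 14, 17, 18, 29, 9, 22, 53, 90, 139, 176, 194, 194, 197, 200, 209, 210
[... 1429 characters left out ...]
, 27, 34, 28, 31, 39, 28, 33, 10, 31, 50, 94, 139, 178, 194, 189, 200, 219, 228, 230, 231, 226, 227, 226, 229, 226, 229, 229, 231, 231, 231]
224 [230, 232, 230, 223, 202, 163, 114, 68, 42, 29, 22, 13, 19, 27, 13, 12, 24, 29, 28, 26, 28, 20, 30, 27, 21, 28, 20, 26, 22, 21, 24, 25, 21, 21, 27, 41, 74, 127, 172, 194, 195, 200, 217, 229, 229, 230, 228, 228, 227, 229, 230, 232, 232, 231, 230, 231, 231, 231]
232 [232, 229, 222, 203, 184, 190, 201, 211, 211, 207, 208, 208, 207, 208, 207, 205, 207, 207, 208, 207, 208, 204, 204, 205, 206, 202, 201, 192, 191, 191, 191, 191, 187, 177, 165, 153, 174, 190, 192, 194, 204, 210, 214, 215, 221, 225, 227, 229, 229, 231, 230, 231, 232, 232, 231, 232, 234, 233]
```

```bash
cat > m3.py <<'E'
from h import *
import pickle
im,d,P=pickle.load(open('w2.pkl','rb')); g=im.min(2).astype(float); T=np.array(P['T'])
ci=np.array([.5861,.2339,.0834]); cc=np.array([.6013,.1399,.0947])
def frame(y):
    c,s=np.cos(y),np.sin(y); t=np.radians(30)
    return np.array([[c*np.cos(t),s*np.cos(t),np.sin(t)],[-s,c,0],[-c*np.sin(t),-s*np.sin(t),np.cos(t)]]).T
def cast(u,v,R,h):  # h offset along n
    n=R[:,2]; r=T[:3,:3]@np.array([(u-P['cx'])/P['fx'],(v-P['cy'])/P['fy'],1]); o=T[:3,3]; return o+r*(h-n@o)/(n@r)
def cross(row,u0,u1,th,up):
    for u in range(u0,u1):
        a,b=row[u],row[u+1]
        if (a<th<=b) if up else (a>=th>b): return u+(th-a)/(b-a)
yaw=np.radians(1.4)
for it in range(4):
    R=frame(yaw); h0=((R[:,2]@ci-.003)+(R[:,2]@cc-.006))/2
    L=[];L2=[];Rt=[];Rt2=[]
    for v in range(164,222,3):
        a=cross(g[v],282,340,195,0); b=cross(g[v],282,340,45,0); m=int(b)+8; c=cross(g[v],m,345,45,1); e=cross(g[v],m,345,185,1)
        L.append(R.T@cast(a,v,R,h0+.003));L2.append(R.T@cast(b,v,R,h0));Rt.append(R.T@cast(c,v,R,h0+.003));Rt2.append(R.T@cast(e,v,R,h0+.006))
    L,L2,Rt,Rt2=map(np.array,(L,L2,Rt,Rt2))
    k=[np.polyfit(q[:,0],q[:,1],1)[0] for q in (L,L2,Rt,Rt2)]; print(np.degrees(yaw).round(2),np.round(np.degrees(k),2))
    yaw+=np.arctan((k[0]+k[3])/2)
print('plane offs',R[:,2]@ci-.003,R[:,2]@cc-.006)
y=[np.median(q[:,1]) for q in (L,L2,Rt,Rt2)]; print('y L(w+3),L2(w),R(0),R2(-3)',np.round(np.array(y)*1000,1))
# x edges
yc=(y[0]-.003+y[3]+.003)/2
col=[]
for un in (304,308,312): 
    pass
xs=np.arange(0.45,0.75,.0005)
def px(p):
    q=T[:3,:3].T@(p-T[:3,3]); return q[0]/q[2]*P['fx']+P['cx'],q[1]/q[2]*P['fy']+P['cy']
for yy in (yc-.006,yc,yc+.006):
    pr=[]
    for x in xs:
        u,v=px(R@np.array([x,yy,h0])); pr.append(cv2.getRectSubPix(np.float32(g),(1,1),(u,v))[0,0])
    pr=np.array(pr); i=np.where(pr<60)[0]; j=i[(xs[i]>.52)&(xs[i]<.68)]; print('dark x',xs[j].min(),xs[j].max()); print([int(a) for a in pr[::6]])
# knob by depth
X=pts(d,P); q=X[(g<60)&(d>0)]; s=q@R; s[:,2]-=h0; s[:,1]-=y[3]+.003
k=s[(s[:,2]>.042)&(s[:,2]<.055)&(s[:,1]<0)&(s[:,1]>-.12)&(s[:,0]<.75)]; print('knob slotframe (x abs)',len(k),np.round(k.mean(0),4))
a=s[(s[:,2]>.02)&(s[:,2]<.03)&(s[:,1]<0)&(s[:,1]>-.12)]; print('arm',len(a),np.round(a.mean(0),4),a.min(0),a.max(0))
np.savez('slot.npz',R=R,h0=h0,y=y)
E
python3 m3.py
```

```text
1.4 [-0.06 -0.53 -0.72 -0.25]
1.25 [ 0.08 -0.4  -0.58 -0.12]
1.23 [ 0.09 -0.38 -0.57 -0.1 ]
1.22 [ 0.1  -0.38 -0.56 -0.1 ]
plane offs -0.22625223443668335 -0.22606153272715762
y L(w+3),L2(w),R(0),R2(-3) [195.7 190.3 163.5 160.5]
dark x 0.5205000000000001 0.6795000000000002
[23, 27, 21, 18, 24, 22, 59, 134, 125, 114, 195, 220, 221, 221, 224, 211, 204, 202, 192, 85, 23, 26, 21, 27, 24, 26, 28, 21, 29, 25, 23, 25, 27, 28, 26, 24, 18, 23, 25, 26, 24, 28, 20, 18, 13, 23, 14, 65, 174, 206, 208, 210, 211, 135, 180, 211, 205, 192, 93, 27, 23, 25, 25, 27, 26, 20, 24, 27, 22, 29, 19, 23, 31, 29, 26, 22, 23, 29, 23, 22, 30, 23, 29, 30, 28, 32, 36, 18, 25, 21, 28, 29, 25, 20, 29, 30, 30, 26, 24, 30]
dark x 0.5205000000000001 0.6795000000000002
[21, 18, 19, 15, 16, 18, 63, 143, 141, 126, 217, 230, 228, 227, 228, 215, 208, 205, 192, 81, 23, 29, 23, 24, 30, 22, 19, 26, 28, 17, 28, 29, 31, 25, 23, 27, 29, 25, 30, 19, 23, 24, 29, 28, 24, 24, 20, 62, 166, 205, 205, 211, 211, 165, 197, 211, 208, 193, 97, 22, 25, 20, 21, 26, 26, 27, 24, 27, 23, 26, 23, 30, 26, 21, 24, 22, 21, 25, 22, 26, 24, 27, 24, 19, 25, 26, 31, 31, 33, 29, 28, 22, 19, 32, 28, 29, 23, 19, 28, 28]
dark x 0.5205000000000001 0.6795000000000002
[12, 19, 19, 25, 14, 16, 65, 139, 145, 131, 165, 173, 208, 226, 230, 217, 208, 206, 192, 84, 14, 24, 19, 19, 25, 24, 23, 16, 21, 20, 22, 22, 22, 17, 9, 17, 11, 17, 17, 19, 19, 17, 15, 25, 17, 11, 18, 62, 170, 207, 207, 209, 213, 196, 203, 206, 209, 193, 97, 28, 27, 20, 26, 23, 29, 25, 28, 20, 22, 27, 29, 29, 19, 23, 22, 28, 22, 24, 27, 29, 28, 26, 27, 28, 26, 27, 34, 31, 25, 27, 26, 23, 34, 30, 35, 33, 30, 33, 30, 28]
knob slotframe (x abs) 474 [ 0.4903 -0.0568  0.0481]
arm 250 [ 0.4733 -0.0388  0.0254] [-0.02595476 -0.0608272   0.02015308] [ 5.60559973e-01 -1.24182184e-04  2.99994971e-02]
```

```bash
cat >> h.py <<'E'
def plan(goal,yawdeg,n,end=0,nroll=None):
    """rows from current pose to goal (world) with n rows"""
    s=sense(); p=np.array(s['position']); w,x,y,z=s['tool_rot']; yaw=np.arctan2(2*(x*y+w*z),1-2*(y*y+z*z))
    dy=(np.radians(yawdeg)-yaw+np.pi)%(2*np.pi)-np.pi; nroll=nroll or n
    r=-dy/nroll; print('pos',p.round(4),'yaw',np.degrees(yaw).round(2),'droll/row',round(np.degrees(r)/4,2),'t',s['t'])
    D=(np.array(goal)-p)/n/.025; out=[]
    for i in range(n):
        c,t=np.cos(yaw),np.sin(yaw); v=[c*D[0]+t*D[1],t*D[0]-c*D[1],-D[2]]
        rr=np.degrees(r)/4 if i<nroll else 0
        out.append('{"slide": [%.2f, %.2f, %.2f], "roll": %.2f}'%(*v,rr)); yaw-=np.radians(4*rr)
    for i in range(0,n,10): print('['+', '.join(out[i:i+10])+']')
E
python3 - <<'E'
from h import *
Z=np.load('slot.npz');R=Z['R'];h0=float(Z['h0'])
O=R@np.array([.5445,.1635,h0]);print('slotO',O.round(4)); np.savez('slot2.npz',R=R,O=O)
print(np.round(R,4).tolist())
plan([.4447,.275,.12],104.5,24)
E
```

```text
slotO [0.581  0.1759 0.0764]
[[0.8658, -0.0213, -0.4999], [0.0185, 0.9998, -0.0107], [0.5, 0.0, 0.866]]
pos [0.5598 0.1685 0.2312] yaw 12.66 droll/row -0.96 t 4.7
[{"slide": [-0.15, -0.22, 0.19], "roll": -0.96}, {"slide": [-0.13, -0.22, 0.19], "roll": -0.96}, {"slide": [-0.12, -0.23, 0.19], "roll": -0.96}, {"slide": [-0.10, -0.24, 0.19], "roll": -0.96}, {"slide": [-0.09, -0.25, 0.19], "roll": -0.96}, {"slide": [-0.07, -0.25, 0.19], "roll": -0.96}, {"slide": [-0.05, -0.26, 0.19], "roll": -0.96}, {"slide": [-0.04, -0.26, 0.19], "roll": -0.96}, {"slide": [-0.02, -0.26, 0.19], "roll": -0.96}, {"slide": [-0.00, -0.26, 0.19], "roll": -0.96}]
[{"slide": [0.02, -0.26, 0.19], "roll": -0.96}, {"slide": [0.03, -0.26, 0.19], "roll": -0.96}, {"slide": [0.05, -0.26, 0.19], "roll": -0.96}, {"slide": [0.07, -0.25, 0.19], "roll": -0.96}, {"slide": [0.09, -0.25, 0.19], "roll": -0.96}, {"slide": [0.10, -0.24, 0.19], "roll": -0.96}, {"slide": [0.12, -0.23, 0.19], "roll": -0.96}, {"slide": [0.13, -0.23, 0.19], "roll": -0.96}, {"slide": [0.15, -0.22, 0.19], "roll": -0.96}, {"slide": [0.16, -0.21, 0.19], "roll": -0.96}]
[{"slide": [0.17, -0.19, 0.19], "roll": -0.96}, {"slide": [0.19, -0.18, 0.19], "roll": -0.96}, {"slide": [0.20, -0.17, 0.19], "roll": -0.96}, {"slide": [0.21, -0.16, 0.19], "roll": -0.96}]
```

>>> drive_tool(series=[{"slide":[-0.15,-0.22,0.15],"roll":-1},{"slide":[-0.13,-0.22,0.15],"roll":-1},{"slide":[-0.12,-0.23,0.15],"roll":-1},{"slide":[-0.1,-0.24,0.15],"roll":-1},{"slide":[-0.08,-0.25,0.15],"roll":-1},{"slide":[-0.06,-0.25,0.15],"roll":-1},{"slide":[-0.05,-0.26,0.15],"roll":-1},{"slide":[-0.03,-0.26,0.15],"roll":-1},{"slide":[-0.01,-0.26,0.15],"roll":-1},{"slide":[0.01,-0.26,0.15],"roll":-1}], gripper=0.5)

```text
t: 5.95
position: [0.512, 0.2134, 0.1937]
tool_rot: [0.0, 0.896, 0.445, 0.001]
wrist_force: [0.7, 0.0, 0.8]
gripper_width: 0.0457
gripper_force: 0.0
```

>>> drive_tool(series=[{"slide":[0.03,-0.26,0.15],"roll":-1},{"slide":[0.05,-0.26,0.15],"roll":-1},{"slide":[0.06,-0.26,0.15],"roll":-1},{"slide":[0.08,-0.25,0.15],"roll":-1},{"slide":[0.1,-0.25,0.15],"roll":-1},{"slide":[0.11,-0.24,0.15],"roll":-1},{"slide":[0.13,-0.23,0.15],"roll":-1},{"slide":[0.15,-0.22,0.15],"roll":-1},{"slide":[0.16,-0.21,0.15],"roll":-1},{"slide":[0.18,-0.2,0.15],"roll":-1}])

```text
t: 7.2
position: [0.4638, 0.2587, 0.1561]
tool_rot: [0.001, 0.69, 0.724, 0.001]
wrist_force: [0.3, 0.1, 0.2]
gripper_width: 0.046
gripper_force: 0.0
```

>>> drive_tool(series=[{"slide":[0.19,-0.19,0.2],"roll":-1},{"slide":[0.2,-0.18,0.2],"roll":-1},{"slide":[0.2,-0.16,0.2],"roll":-1},{"slide":[0,0,0],"roll":0}])

```text
t: 7.7
position: [0.4485, 0.2719, 0.1406]
tool_rot: [0.0, 0.611, 0.792, 0.0]
wrist_force: [-0.8, -0.1, -0.3]
gripper_width: 0.0463
gripper_force: 0.0
```

```bash
python3 - <<'E'
from h import *
plan([.4447,.275,.041],104.5,8,nroll=1)
im,d,P=grab('wrist'); cv2.imwrite('pics/w3.png',im[:,:,::-1]); X=pts(d,P)
q=X[(X[...,2]>.054)&(X[...,2]<.068)&(abs(X[...,0]-.445)<.04)&(abs(X[...,1]-.275)<.05)&(im.max(2)<130)]
print(len(q),cv2.minAreaRect((q[:,:2]*1000).astype(np.float32)))
E
```

```text
pos [0.4485 0.2719 0.1406] yaw 104.68 droll/row 0.04 t 7.7
[{"slide": [0.02, -0.01, 0.50], "roll": 0.04}, {"slide": [0.02, -0.01, 0.50], "roll": 0.00}, {"slide": [0.02, -0.01, 0.50], "roll": 0.00}, {"slide": [0.02, -0.01, 0.50], "roll": 0.00}, {"slide": [0.02, -0.01, 0.50], "roll": 0.00}, {"slide": [0.02, -0.01, 0.50], "roll": 0.00}, {"slide": [0.02, -0.01, 0.50], "roll": 0.00}, {"slide": [0.02, -0.01, 0.50], "roll": 0.00}]
1081 ((441.7741394042969, 275.62860107421875), (14.990199089050293, 43.222694396972656), 14.657964706420898)
```

>>> drive_tool(series=[{"slide":[0.1,-0.08,0.66],"roll":0},{"slide":[0.09,-0.08,0.66],"roll":0},{"slide":[0,0,0.66],"roll":0},{"slide":[0,0,0.66],"roll":0},{"slide":[0,0,0.66],"roll":0},{"slide":[0,0,0.66],"roll":0},{"slide":[0,0,0],"roll":0}])

```text
t: 8.62
position: [0.4421, 0.2751, 0.0389]
tool_rot: [-0.001, 0.611, 0.792, -0.001]
wrist_force: [0.0, -0.3, 0.5]
gripper_width: 0.046
gripper_force: 0.0
```

>>> drive_tool(series=[{"slide":[0,0,0],"roll":0},{"slide":[0,0,0],"roll":0},{"slide":[0,0,0],"roll":0},{"slide":[0,0,0],"roll":0},{"slide":[0,0,-0.5],"roll":0},{"slide":[0,0,-1],"roll":0},{"slide":[0,0,-1],"roll":0},{"slide":[0,0,-1],"roll":0},{"slide":[0,0,-1],"roll":0},{"slide":[0,0,-0.5],"roll":0}], gripper=1)

```text
t: 9.88
position: [0.444, 0.2759, 0.1676]
tool_rot: [0.001, 0.611, 0.792, 0.001]
wrist_force: [0.9, -0.0, -1.4]
gripper_width: 0.0159
gripper_force: 29.9
```

```bash
python3 - <<'E'
from h import *
s=sense();print(s['position'],s['gripper_width'],s['gripper_force'],s['wrist_torque'],s['wrist_force'])
Z=np.load('slot2.npz');R=Z['R'];O=Z['O']
# tilted blank target: far bottom corner on upper rail -> compute TCP for horizontal blank, origin such that corner (48,0) at slot x=+56
b=np.array([R[0,0],R[1,0],0]);b/=np.linalg.norm(b)
corner=O+R@np.array([.057,.0145,0]); org=corner-b*.048
print('horizontal blank origin touching rail',org.round(4),'TCP z contact',org[2]+.041)
for nm,sx,sz in(('rest',0.004,0.0),('home',0,-.03)):
    o=O+R@np.array([sx,.0145,sz]); gp=o+R[:,2]*.060; print(nm,'origin',o.round(4),'grasp pt',gp.round(4),'tcp',(gp-[0,0,.019]).round(4))
plan([org[0],org[1],.20],181.2,20)
E
```

```text
[0.44397728 0.27585668 0.16759988] 0.015896059898730178 29.945570826530457 [ 0.00406141 -0.12446031  0.03369776] [ 0.91358397 -0.02449003 -1.37127663]
horizontal blank origin touching rail [0.5821 0.1905 0.1049] TCP z contact 0.14589239357733697
rest origin [0.5842 0.1905 0.0784] grasp pt [0.5542 0.1899 0.1304] tcp [0.5542 0.1899 0.1114]
home origin [0.5957 0.1908 0.0504] grasp pt [0.5657 0.1901 0.1024] tcp [0.5657 0.1901 0.0834]
pos [0.444  0.2759 0.1676] yaw 104.71 droll/row -0.96 t 9.875
[{"slide": [-0.24, 0.22, -0.06], "roll": -0.96}, {"slide": [-0.25, 0.21, -0.06], "roll": -0.96}, {"slide": [-0.26, 0.19, -0.06], "roll": -0.96}, {"slide": [-0.28, 0.17, -0.06], "roll": -0.96}, {"slide": [-0.29, 0.15, -0.06], "roll": -0.96}, {"slide": [-0.30, 0.13, -0.06], "roll": -0.96}, {"slide": [-0.30, 0.11, -0.06], "roll": -0.96}, {"slide": [-0.31, 0.09, -0.06], "roll": -0.96}, {"slide": [-0.32, 0.07, -0.06], "roll": -0.96}, {"slide": [-0.32, 0.05, -0.06], "roll": -0.96}]
[{"slide": [-0.32, 0.03, -0.06], "roll": -0.96}, {"slide": [-0.32, 0.01, -0.06], "roll": -0.96}, {"slide": [-0.32, -0.01, -0.06], "roll": -0.96}, {"slide": [-0.32, -0.03, -0.06], "roll": -0.96}, {"slide": [-0.32, -0.06, -0.06], "roll": -0.96}, {"slide": [-0.32, -0.08, -0.06], "roll": -0.96}, {"slide": [-0.31, -0.10, -0.06], "roll": -0.96}, {"slide": [-0.30, -0.12, -0.06], "roll": -0.96}, {"slide": [-0.29, -0.14, -0.06], "roll": -0.96}, {"slide": [-0.28, -0.16, -0.06], "roll": -0.96}]
```

>>> drive_tool(series=[{"slide":[-0.24,0.22,-0.1],"roll":-0.96},{"slide":[-0.25,0.2,-0.1],"roll":-0.96},{"slide":[-0.26,0.19,-0.1],"roll":-0.96},{"slide":[-0.28,0.17,-0.1],"roll":-0.96},{"slide":[-0.29,0.15,-0.1],"roll":-0.96},{"slide":[-0.3,0.13,-0.1],"roll":-0.96},{"slide":[-0.3,0.11,-0.1],"roll":-0.96},{"slide":[-0.31,0.09,-0.1],"roll":-0.96},{"slide":[-0.32,0.07,-0.1],"roll":-0.96},{"slide":[-0.32,0.05,-0.1],"roll":-0.96}])

```text
t: 11.12
position: [0.5116, 0.232, 0.1902]
tool_rot: [-0.001, 0.315, 0.949, -0.0]
wrist_force: [-0.5, 0.1, -1.7]
gripper_width: 0.0157
gripper_force: 29.9
```

>>> drive_tool(series=[{"slide":[-0.32,0.03,-0.03],"roll":-0.96},{"slide":[-0.32,0.01,-0.03],"roll":-0.96},{"slide":[-0.32,-0.01,-0.03],"roll":-0.96},{"slide":[-0.32,-0.03,-0.03],"roll":-0.96},{"slide":[-0.32,-0.06,-0.03],"roll":-0.96},{"slide":[-0.32,-0.08,-0.03],"roll":-0.96},{"slide":[-0.31,-0.1,-0.03],"roll":-0.96},{"slide":[-0.3,-0.12,-0.03],"roll":-0.96},{"slide":[-0.29,-0.14,-0.03],"roll":-0.96},{"slide":[0,0,0],"roll":-0.96}])

```text
t: 12.38
position: [0.5738, 0.1938, 0.1969]
tool_rot: [-0.001, -0.014, 1.0, -0.0]
wrist_force: [-0.1, 0.4, -3.1]
gripper_width: 0.0157
gripper_force: 29.9
```

```bash
python3 - <<'E'
from h import *
plan([.5821,.1905,.152],181.2,3)
im,d,P=grab('wrist'); cv2.imwrite('pics/w4.png',im[:,:,::-1])
E
```

```text
pos [0.5738 0.1938 0.1969] yaw -178.4 droll/row 0.03 t 12.375
[{"slide": [-0.11, -0.05, 0.60], "roll": 0.03}, {"slide": [-0.11, -0.05, 0.60], "roll": 0.03}, {"slide": [-0.11, -0.05, 0.60], "roll": 0.03}]
```

View pics/w4.png

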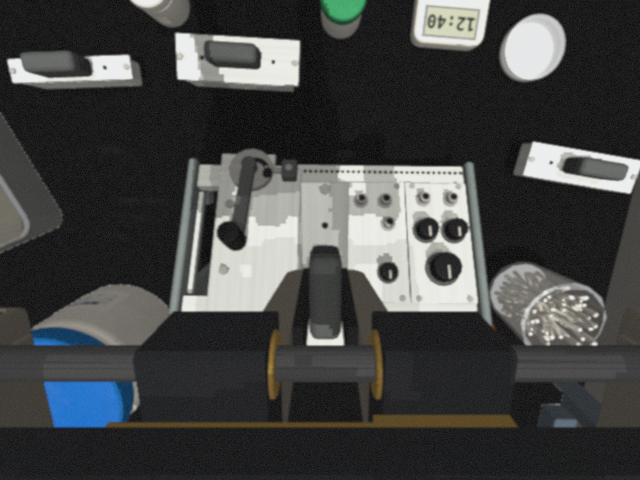

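View shows the blank's panel (302–348 across at row 183) lined up with the gap, between the carriage on the left and the instrument on the right. The knob is at (232,235) and the cam axis at (250,168). Next: touch the upper rail with the far lower edge and let the blank tilt in the pads.

>>> drive_tool(series=[{"slide":[-0.11,-0.05,0.6],"roll":0.03},{"slide":[-0.11,-0.05,0.6],"roll":0.03},{"slide":[-0.11,-0.05,0.6],"roll":0.03},{"slide":[0,0,0],"roll":0}])

```text
t: 12.92
position: [0.5808, 0.1903, 0.1498]
tool_rot: [-0.002, -0.01, 1.0, -0.0]
wrist_force: [0.4, 0.8, -1.7]
gripper_width: 0.0158
gripper_force: 29.9
```

>>> drive_tool(series=[{"slide":[0.05,0,0.2],"roll":0},{"slide":[0.08,0,0.2],"roll":0},{"slide":[0.12,0,0.2],"roll":0},{"slide":[0.12,0,0.2],"roll":0},{"slide":[0,0,0],"roll":0}])

```text
t: 13.55
position: [0.5729, 0.1904, 0.1343]
tool_rot: [0.0, -0.01, 1.0, -0.0]
wrist_force: [-5.1, -2.0, 7.2]
gripper_width: 0.0157
gripper_force: 30.0
```

```bash
cat > tilt.py <<'E'
from h import *
s=sense();print(s['position'],s['wrist_force'],s['wrist_torque'])
Z=np.load('slot2.npz');R=Z['R'];O=Z['O']
im,d,P=grab('wrist'); cv2.imwrite('pics/t%.0f.png'%(s['t']*100),im[:,:,::-1]); X=pts(d,P); S=(X-O)@R
p=np.array(s['position']); 
m=(im.min(2)>120)&(d>0)&(abs(S[...,1]-.0145)<.010)&(S[...,2]>.02)&(X[...,0]<p[0]-.02)&(X[...,2]<p[2]+.02)
q=S[m]; print(len(q)); 
if len(q)>30:
    k=np.polyfit(q[:,0],q[:,2],1); print('panel slope rel slot deg',np.degrees(np.arctan(k[0])),'panel x range',q[:,0].min(),q[:,0].max(),'z',q[:,2].min(),q[:,2].max(),'resid',np.std(q[:,2]-np.polyval(k,q[:,0])),'y',q[:,1].min(),q[:,1].max())
E
python3 tilt.py
```

```text
[0.57286327 0.19041503 0.13429895] [-5.12233612 -2.02223145  7.21897019] [-0.29245348  0.57491578 -0.02383242]
2084
panel slope rel slot deg -21.35041807934035 panel x range -0.030344908109847888 0.0035603607991553728 z 0.054368582891848205 0.06892756095810537 resid 0.0007816149206574023 y 0.004500896010384619 0.02448738089842706
```

>>> drive_tool(series=[{"slide":[0.12,0,0.18],"roll":0},{"slide":[0.12,0,0.18],"roll":0},{"slide":[0.12,0,0.18],"roll":0},{"slide":[0.12,0,0.18],"roll":0},{"slide":[0.1,0,0.18],"roll":0},{"slide":[0,0,0],"roll":0}])

```text
t: 14.35
position: [0.5597, 0.1904, 0.1115]
tool_rot: [0.002, -0.01, 1.0, 0.0]
wrist_force: [-0.1, -0.4, 5.3]
gripper_width: 0.0159
gripper_force: 30.0
```

```bash
python3 tilt.py
```

```text
[0.55966972 0.19035929 0.1114564 ] [-0.1184469  -0.42127955  5.34612044] [ 0.02286917 -0.52867616  0.0139503 ]
1137
panel slope rel slot deg -0.6037096497090013 panel x range -0.05007406093137689 -0.027264383167534254 z 0.031880753980885634 0.03649682101276024 resid 0.0006470645298811149 y 0.004500361282456192 0.02424998527131572
```

```bash
cat >> tilt.py <<'E'
for x0 in (-.048,-.042,-.036):
    mm=(d>0)&(abs(S[...,0]-x0)<.003)&(S[...,2]>.026)&(S[...,2]<.045)&(abs(S[...,1]-.0145)<.03)
    q=S[mm]; print(x0,len(q),'panel y',np.percentile(q[:,1],[0.5,2,98,99.5]).round(4),'z',np.median(q[:,2]).round(4)) if len(q) else 0
mm=(d>0)&(abs(S[...,2]-.034)<.008)&(abs(S[...,1]-.0145)<.008)&(S[...,0]<-.02)&(im.min(2)>100); print('near end x',np.percentile(S[mm][:,0],[.5,2]).round(4))
v,u=np.where((d>0)&(abs(S[...,0]+.04)<.002)&(S[...,2]>.026)&(abs(S[...,1]-.0145)<.02)); print('panel px',u.min(),u.max(),v.min(),v.max()); v0=int(np.median(v))
print(im.min(2)[v0,u.min()-12:u.max()+13].tolist()); print((1000*S[v0,u.min()-12:u.max()+13,2]).astype(int).tolist()); print((10000*S[v0,u.min()-12:u.max()+13,1]).astype(int).tolist())
E
python3 tilt.py
```

```text
[0.55964641 0.19035268 0.11141405] [-0.16616045 -0.04568071  5.25701847] [-0.03318578 -0.56248537 -0.00135152]
1127
panel slope rel slot deg -0.4812868116935713 panel x range -0.049871516930804466 -0.02739374155922556 z 0.03173196819026136 0.03643323993312823 resid 0.0006591232617015216 y 0.004505538601413359 0.02421181202403662
-0.048 307 panel y [0.0025 0.0026 0.0271 0.0272] z 0.0338
-0.042 413 panel y [0.002  0.0027 0.0271 0.0278] z 0.0338
-0.036 430 panel y [0.0021 0.0027 0.027  0.0276] z 0.0336
near end x [-0.0496 -0.0492]
panel px 303 346 217 223
[174, 172, 170, 164, 151, 140, 144, 141, 135, 134, 131, 125, 128, 155, 168, 173, 172, 169, 172, 170, 171, 170, 171, 170, 173, 169, 172, 173, 172, 175, 171, 173, 171, 169, 157, 144, 143, 142, 141, 138, 140, 144, 147, 143, 144, 144, 142, 146, 146, 142, 146, 141, 137, 139, 133, 124, 121, 120, 124, 121, 123, 128, 139, 140, 138, 155, 189, 206]
[6, 6, 6, 5, 6, 1, 2, 1, 0, -1, 0, -1, 33, 34, 33, 33, 33, 33, 33, 33, 34, 32, 34, 33, 33, 33, 33, 34, 33, 33, 33, 33, 33, 33, 33, 32, 34, 34, 34, 33, 33, 34, 33, 33, 32, 32, 32, 34, 32, 33, 34, 33, 34, 33, 33, 29, 0, 0, 0, 1, 2, 3, 2, 3, 3, 3, 3, 2]
[-79, -71, -65, -59, -51, -49, -41, -35, -29, -23, -16, -10, 20, 27, 32, 38, 44, 50, 56, 62, 68, 73, 80, 86, 92, 98, 104, 110, 116, 122, 128, 134, 139, 145, 151, 157, 163, 169, 175, 181, 187, 193, 199, 205, 211, 217, 223, 228, 235, 240, 246, 252, 258, 264, 270, 279, 305, 313, 320, 325, 331, 337, 345, 351, 358, 365, 372, 380]
```

```bash
python3 - <<'E'
from h import *
import pickle
Z=np.load('slot2.npz');R=Z['R'];O=Z['O']
im,d,P=pickle.load(open('w2.pkl','rb'));S=(pts(d,P)-O)@R
for v in (176,192,208,222):
    r=slice(282,338); print(v,'x',S[v,310,0].round(3)); print((1000*S[v,r,2]).astype(int).tolist()); print((1000*S[v,r,1]).round(1).tolist())
w,dw,Pw=grab('wrist'); S=(pts(dw,Pw)-O)@R
print('NOW')
for v in (212,205,195):
    r=slice(285,370); print(v,'x',S[v,293,0].round(3)); print((1000*S[v,r,2]).astype(int).tolist()); print((1000*S[v,r,1]).round(1).tolist())
E
```

```text
176 x -0.023
[3, 3, 2, 4, 2, 3, 1, 2, 2, 2, 3, 1, 0, -11, -22, -72, -72, -71, -72, -72, -72, -72, -73, -74, -72, -73, -73, -72, -73, -73, -74, -74, -74, -74, -75, -75, -75, -76, -75, -75, -75, -75, -74, -76, -76, -76, -76, -23, 1, 1, 2, 2, 6, 5, 5, 7]
[40.7, 39.8, 39.0, 37.9, 37.2, 36.1, 35.5, 34.4, 33.6, 32.7, 31.7, 30.9, 30.3, 30.3, 30.3, 33.2, 32.1, 30.9, 29.8, 28.6, 27.5, 26.4, 25.2, 24.1, 22.9, 21.8, 20.6, 19.4, 18.3, 17.2, 16.0, 14.9, 13.7, 12.6, 11.4, 10.3, 9.1, 8.0, 6.8, 5.7, 4.5, 3.4, 2.3, 1.1, -0.1, -1.2, -2.3, -1.8, -2.0, -2.8, -3.7, -4.5, -5.2, -6.1, -7.0, -7.7]
192 x -0.039
[3, 3, 2, 3, 3, 2, 3, 2, 3, 2, -3, -14, -27, -62, -62, -64, -63, -63, -62, -63, -64, -64, -63, -63, -64, -64, -63, -64, -65, -65, -64, -64, -65, -65, -66, -65, -66, -66, -65, -64, -65, 258, -67, -65, -5, 1, 2, 3, 4, 5, 5, 7, 6, 6, 5, 5]
[39.1, 38.2, 37.4, 36.3, 35.5, 34.6, 33.6, 32.7, 31.7, 30.9, 30.5, 30.5, 30.5, 32.2, 31.0, 30.0, 28.8, 27.6, 26.4, 25.3, 24.1, 23.0, 21.8, 20.6, 19.5, 18.3, 17.1, 16.0, 14.8, 13.7, 12.5, 11.3, 10.2, 9.0, 7.8, 6.7, 5.5, 4.4, 3.2, 2.1, 0.9, 6.9, -1.5, -2.6, -1.8, -2.4, -
[... 2935 characters left out ...]
, 0, 0, 1, 2, 0, 0, 0, 0, 0, 1, 1, 0, 0, 0, 0, 0, 0, 0, -1, 0, 0, 0, 0, 1, 0, 0, 0, 0, 0, 0, 0, 0, 0, 0, 0, 0, 0, 0, 0, 0, 0, 0, 0, 0, 0, 0, 0, 0, 0, 0, 0, 0, 0, 0, 0, 0, 0, 0, 0, 0, 0, 0, 0, 1, 1, 0]
[-11.6, -10.7, -10.0, -9.4, -8.6, -8.2, -8.3, -8.2, -7.7, -6.9, -6.2, -5.4, -4.9, -4.1, -3.3, -2.7, -1.8, -1.2, -0.5, 0.2, 1.0, 1.7, 2.5, 3.1, 3.8, 4.5, 5.2, 6.0, 6.7, 7.4, 8.1, 8.8, 9.5, 10.2, 10.9, 11.6, 12.4, 13.1, 13.8, 14.5, 15.2, 15.9, 16.6, 17.4, 18.1, 18.8, 19.5, 20.2, 20.9, 21.6, 22.3, 23.1, 23.8, 24.5, 25.2, 25.9, 26.7, 27.4, 28.0, 28.8, 29.5, 30.2, 30.9, 31.6, 32.3, 33.0, 33.8, 34.4, 35.1, 35.8, 36.6, 37.3, 38.0, 38.7, 39.5, 40.2, 41.0, 41.6, 42.3, 43.1, 43.7, 44.6, 45.0, 45.7, 46.5]
```

The depth profile puts the gap at about y −1.7…30.4 (≈32 mm). So 32 mm would jam and the 26 mm blank is the one. It's now parallel to the face and about 5 mm too far up, so I'll slide it down the slope and start inserting.

>>> drive_tool(series=[{"slide":[0.06,-0.01,0.03],"roll":0},{"slide":[0.06,-0.01,0.03],"roll":0},{"slide":[0.06,0,0.03],"roll":0},{"slide":[0,0,0],"roll":0},{"slide":[-0.06,0,0.1],"roll":0},{"slide":[-0.06,0,0.1],"roll":0},{"slide":[0,0,0],"roll":0}])

```text
t: 15.38
position: [0.5568, 0.1896, 0.1022]
tool_rot: [-0.0, -0.01, 1.0, -0.0]
wrist_force: [-0.1, -0.4, -1.1]
gripper_width: 0.0155
gripper_force: 30.0
```

```bash
python3 tilt.py|head -9; python3 - <<'E'
from h import *
Z=np.load('slot2.npz');print((np.array(sense()['position'])-Z['O'])@Z['R'])
E
```

```text
[0.55680628 0.18960522 0.10221616] [-0.06464107 -0.38632254 -1.13604056] [ 0.00781786 -0.07420831 -0.02134121]
1129
panel slope rel slot deg -0.9970492674321175 panel x range -0.05751050020967789 -0.03443058608025115 z 0.02559930141979794 0.03088342476995821 resid 0.0006215964161798372 y 0.004503602409781566 0.024485594118772172
-0.048 413 panel y [0.0014 0.002  0.0264 0.0264] z 0.0274
-0.042 428 panel y [0.0015 0.0016 0.0263 0.027 ] z 0.0274
-0.036 421 panel y [0.0016 0.0019 0.0267 0.0268] z 0.0273
near end x [-0.0573 -0.0568]
panel px 303 346 228 235
[173, 170, 167, 160, 153, 148, 157, 160, 153, 135, 114, 107, 127, 158, 172, 171, 175, 175, 172, 173, 172, 169, 170, 170, 173, 171, 175, 172, 172, 177, 171, 174, 175, 175, 168, 172, 170, 161, 151, 145, 146, 142, 143, 147, 145, 143, 146, 143, 144, 147, 146, 142, 141, 142, 136, 122, 111, 103, 107, 116, 126, 137, 136, 140, 140, 141, 141, 142]
[-0.00767306  0.01418573  0.03443069]
```

>>> drive_tool(series=[{"slide":[-0.1,0,0.08],"roll":0},{"slide":[-0.06,0,0.1],"roll":0},{"slide":[-0.06,0,0.1],"roll":0},{"slide":[-0.06,0,0.1],"roll":0},{"slide":[-0.06,0,0.1],"roll":0},{"slide":[-0.06,0,0.1],"roll":0},{"slide":[-0.06,0,0.1],"roll":0},{"slide":[0,0,0],"roll":0}])

```text
t: 16.42
position: [0.5683, 0.1899, 0.0853]
tool_rot: [-0.0, -0.01, 1.0, -0.0]
wrist_force: [0.5, -0.1, -1.0]
gripper_width: 0.0156
gripper_force: 30.0
```

```bash
sed -i 's/S\[...,2\]>.02)/S[...,2]>-.0)/; s/>.026)&(S/>.0)\&(S/; s/S\[...,2\]-.034)<.008/S[...,2]-.01)<.012/' tilt.py; python3 tilt.py|head -7;
```

```text
[0.56830011 0.18986701 0.08532212] [ 0.46182654 -0.1104441  -0.99721931] [ 0.13331206 -0.10672676 -0.00335303]
1498
panel slope rel slot deg 11.701256765244212 panel x range -0.07412329292086334 -0.03289403914248464 z 1.994278388472106e-06 0.009891828480112884 resid 0.0016929086652666839 y 0.004500899143181149 0.024498734573030843
-0.048 854 panel y [-0.0153 -0.0146  0.0435  0.0442] z 0.0063
-0.042 888 panel y [-0.0151 -0.0144  0.0434  0.0441] z 0.0063
-0.036 895 panel y [-0.0149 -0.0143  0.0437  0.0442] z 0.0063
near end x [-0.0747 -0.0739]Traceback (most recent call last):
  File "tilt.py", line 14, in <module>
    v,u=np.where((d>0)&(abs(S[...,0]+.04)<.002)&(S[...,2]>.026)&(abs(S[...,1]-.0145)<.02)); print('panel px',u.min(),u.max(),v.min(),v.max()); v0=int(np.median(v))
                                                                                                             ~~~~~^^
    return umr_minimum(a, axis, None, out, keepdims, initial, where)
ValueError: zero-size array to reduction operation minimum which has no identity
```

>>> drive_tool(series=[{"slide":[-0.06,0,0.1],"roll":0},{"slide":[-0.04,0,0.08],"roll":0},{"slide":[0,0,0.06],"roll":0},{"slide":[0,0,0.06],"roll":0},{"slide":[0,0,0],"roll":0}])

```text
t: 17.1
position: [0.5704, 0.19, 0.0824]
tool_rot: [-0.001, -0.01, 1.0, -0.0]
wrist_force: [-15.8, -2.4, 26.6]
gripper_width: 0.016
gripper_force: 30.0
```

```bash
cat > chk.py <<'E'
from h import *
s=sense();Z=np.load('slot2.npz');R=Z['R'];O=Z['O'];print(s['position'],s['wrist_force'],'tcp slot',((np.array(s['position'])-O)@R).round(4))
im,d,P=grab('wrist'); cv2.imwrite('pics/t%.0f.png'%(s['t']*100),im[:,:,::-1]); S=(pts(d,P)-O)@R
m=(d>0)&(abs(S[...,1]-.0145)<.010)&(abs(S[...,0]+.045)<.007)&(S[...,2]>-.01)&(S[...,2]<.04)&(im.min(2)>80); q=S[m]
print('near panel',len(q),'z',np.median(q[:,2]).round(4),'slope',np.degrees(np.polyfit(q[:,0],q[:,2],1)[0]).round(2))
for n,y0,y1,x0,x1 in(('car',-.03,-.008,-.04,-.02),('inst',.038,.046,-.05,-.03),('rail',.004,.024,-.063,-.058)):
    m=(d>0)&(S[...,1]>y0)&(S[...,1]<y1)&(S[...,0]>x0)&(S[...,0]<x1)&(abs(S[...,2])<.012); print(n,m.sum(),np.median(S[m][:,2]).round(4))
E
python3 chk.py
```

```text
[0.57043499 0.19004829 0.08239386] [-15.75227592  -2.38384724  26.57270033] tcp slot [-0.0059  0.0143  0.0103]
near panel 748 z 0.003 slope -0.85
car 1280 0.0062
inst 450 0.0031
rail 247 0.0001
```

>>> drive_tool(series=[{"slide":[0,0,-0.04],"roll":0},{"slide":[0,0,-0.04],"roll":0},{"slide":[0,0,-0.4],"roll":0},{"slide":[0,0,-0.8],"roll":0},{"slide":[0,0,-0.8],"roll":0},{"slide":[0,0,-0.8],"roll":0},{"slide":[0,0,-0.8],"roll":0},{"slide":[0,0,0],"roll":0}], gripper=0.77)

```text
t: 18.15
position: [0.5724, 0.1901, 0.1728]
tool_rot: [0.002, -0.01, 1.0, 0.0]
wrist_force: [-0.3, 0.4, 0.3]
gripper_width: 0.0209
gripper_force: 0.0
```

```bash
cat >> chk.py <<'E'
g=im.max(2)
m=(d>0)&(abs(S[...,1]-.0145)<.012)&(S[...,0]>-.058)&(S[...,0]<.06)&(abs(S[...,2])<.01)&(im.min(2)>80); q=S[m]
k,_,_,_=np.linalg.lstsq(np.c_[q[:,:2],np.ones(len(q))],q[:,2],rcond=None); print('panel plane',len(q),np.degrees(k[:2]).round(2),'x',q[:,0].min(),q[:,0].max(),'z0',(k@[0,.0145,1]).round(4))
m=(d>0)&(g<75)&(S[...,2]>.038)&(S[...,2]<.056)&(S[...,1]<-.01)&(S[...,1]>-.1)&(abs(S[...,0])<.07); n,l,st,c=cv2.connectedComponentsWithStats(m.astype(np.uint8))
for i in range(1,n):
    if st[i,4]>20: print('knob',st[i],np.median(S[l==i],0).round(4), S[l==i].min(0).round(3),S[l==i].max(0).round(3))
m=(d>0)&(g<110)&(S[...,2]>.019)&(S[...,2]<.03)&(S[...,1]<-.01)&(S[...,1]>-.1)&(abs(S[...,0])<.09); print('arm',m.sum(),S[m].min(0).round(3),S[m].max(0).round(3),np.polyfit(S[m][:,0],S[m][:,1],1) if m.sum()>9 else '')
E
python3 chk.py; cp pics/t*.png /tmp; ls -t pics|head -1
```

```text
[0.57236759 0.19012973 0.17277253] [-0.33710089  0.42936276  0.25903325] tcp slot [0.041  0.0144 0.0876]
near panel 369 z 0.0031 slope -0.5
car 594 0.0062
inst 212 0.003
rail 124 0.0
panel plane 2801 [-0.32 -0.2 ] x -0.05795598238062192 0.05932876454837378 z0 0.0029
knob [212 231  27  27 531] [ 0.0074 -0.0536  0.0479] [-0.002 -0.063  0.038] [ 0.015 -0.047  0.05 ]
arm 1286 [-0.069 -0.06   0.019] [ 0.015 -0.034  0.03 ] [-0.0417613 -0.0523284]
t1815.png
```

Blank is home: panel plane is within 0.4° of the face and its top is 3 mm above the rails. Next is the lever: closed fingers placed to the left of the knob, then swept round its arc with the tool rolling along.

```bash
cat > cam.py <<'E'
from h import *
import sys
Z=np.load('slot2.npz');R=Z['R'];O=Z['O']
def tgt(phi,c,z=.034,A0=(-.063,-.050)):
    A=np.array([A0[0],A0[1]+.0048*phi]); K=A+.07*np.array([np.cos(phi),-np.sin(phi)]); p=K+(.027+c)*np.array([np.sin(phi),np.cos(phi)])
    return O+R@np.array([*p,z])
def rows(phis,cs,yaw0=None):
    s=sense(); p=np.array(s['position']); w,x,y,zz=s['tool_rot']; yaw=np.arctan2(2*(x*y+w*zz),1-2*(y*y+zz*zz)); out=[]
    print('pos',p.round(4),'yaw',np.degrees(yaw).round(1),'slot',((p-O)@R).round(4),'F',(R.T@s['wrist_force']).round(1))
    for f,c in zip(phis,cs):
        q=tgt(f,c); D=(q-p)/.025; co,si=np.cos(yaw),np.sin(yaw); yt=np.radians(-178.8)-f; r=-(yt-yaw); r=(r+np.pi)%(2*np.pi)-np.pi
        out.append('{"slide": [%.2f, %.2f, %.2f], "roll": %.2f}'%(co*D[0]+si*D[1],si*D[0]-co*D[1],-D[2],np.degrees(r)/4)); p=q; yaw=yt
    print('['+', '.join(out)+']')
E
python3 - <<'E'
from cam import *
t=tgt(.06,.003); print(t); plan([t[0],t[1],.173],-178.8-3.4,2); plan(t,-178.8-3.4,1)
E
```

```text
[0.5720319  0.15177709 0.11017374]
pos [0.5714 0.19   0.1711] yaw -178.85 droll/row 0.42 t 18.2
[{"slide": [0.00, -0.76, -0.04], "roll": 0.42}, {"slide": [-0.02, -0.76, -0.04], "roll": 0.42}]
pos [0.5714 0.19   0.1711] yaw -178.85 droll/row 0.84 t 18.2
[{"slide": [0.01, -1.53, 2.44], "roll": 0.84}]
```

>>> drive_tool(series=[{"slide":[0,-0.75,0],"roll":0.42},{"slide":[0,-0.75,0],"roll":0.42},{"slide":[0,0,0.6],"roll":0},{"slide":[0,0,0.6],"roll":0},{"slide":[0,0,0.6],"roll":0},{"slide":[0,0,0.6],"roll":0},{"slide":[0,0,0],"roll":0}], gripper=1)

```text
t: 19.08
position: [0.5698, 0.1527, 0.1081]
tool_rot: [-0.002, 0.019, 1.0, -0.0]
wrist_force: [0.7, -0.9, 0.1]
gripper_width: 0.0005
gripper_force: 0.0
```

```bash
python3 - <<'E'
from cam import *
ph=.06+.07*np.arange(1,11); rows(ph,[.001,-.001]+[-.002]*8)
E
```

```text
pos [0.5698 0.1527 0.1081] yaw 177.8 slot [ 0.0057 -0.023   0.0333] F [ 0.6 -0.9 -0.3]
[{"slide": [-0.16, -0.30, -0.11], "roll": 1.02}, {"slide": [-0.06, -0.27, -0.01], "roll": 1.00}, {"slide": [-0.06, -0.23, -0.01], "roll": 1.00}, {"slide": [-0.06, -0.19, -0.00], "roll": 1.00}, {"slide": [-0.06, -0.19, 0.00], "roll": 1.00}, {"slide": [-0.06, -0.18, 0.01], "roll": 1.00}, {"slide": [-0.06, -0.18, 0.02], "roll": 1.00}, {"slide": [-0.06, -0.18, 0.02], "roll": 1.00}, {"slide": [-0.06, -0.18, 0.03], "roll": 1.00}, {"slide": [-0.06, -0.18, 0.04], "roll": 1.00}]
```

>>> drive_tool(series=[{"slide":[-0.16,-0.3,-0.11],"roll":1},{"slide":[-0.06,-0.27,0],"roll":1},{"slide":[-0.06,-0.23,0],"roll":1},{"slide":[-0.06,-0.19,0],"roll":1},{"slide":[-0.06,-0.19,0],"roll":1}])

```text
t: 19.7
position: [0.5776, 0.1232, 0.1138]
tool_rot: [0.002, 0.194, 0.981, 0.001]
wrist_force: [3.8, 3.3, -1.6]
gripper_width: 0.0004
gripper_force: 2.0
```

```bash
python3 - <<'E'
from cam import *
ph=.41+.07*np.arange(1,11); rows(ph,[-.002]*10)
E
```

```text
pos [0.5776 0.1232 0.1138] yaw 157.7 slot [ 0.0148 -0.0527  0.0346] F [ 2.5  3.2 -3.3]
[{"slide": [0.04, -0.24, 0.10], "roll": 0.99}, {"slide": [-0.06, -0.18, 0.02], "roll": 1.00}, {"slide": [-0.06, -0.18, 0.02], "roll": 1.00}, {"slide": [-0.06, -0.18, 0.03], "roll": 1.00}, {"slide": [-0.06, -0.18, 0.04], "roll": 1.00}, {"slide": [-0.06, -0.18, 0.05], "roll": 1.00}, {"slide": [-0.06, -0.18, 0.05], "roll": 1.00}, {"slide": [-0.06, -0.18, 0.06], "roll": 1.00}, {"slide": [-0.06, -0.18, 0.06], "roll": 1.00}, {"slide": [-0.06, -0.18, 0.07], "roll": 1.00}]
```

Pushing at about 4 N, so the lever is turning. Continuing.

>>> drive_tool(series=[{"slide":[0.02,-0.22,0.07],"roll":1},{"slide":[-0.06,-0.18,0.02],"roll":1},{"slide":[-0.06,-0.18,0.02],"roll":1},{"slide":[-0.06,-0.18,0.03],"roll":1},{"slide":[-0.06,-0.18,0.04],"roll":1},{"slide":[-0.06,-0.18,0.05],"roll":1}])

```text
t: 20.45
position: [0.5704, 0.0947, 0.1092]
tool_rot: [0.004, 0.393, 0.919, 0.002]
wrist_force: [5.4, 2.1, -0.3]
gripper_width: 0.0003
gripper_force: 2.2
```

```bash
python3 - <<'E'
from cam import *
ph=.83+.07*np.arange(1,11); rows(ph,[-.002]*10)
E
```

```text
pos [0.5704 0.0947 0.1092] yaw 133.7 slot [ 0.0058 -0.081   0.0346] F [ 4.5  2.  -3. ]
[{"slide": [0.01, -0.24, 0.13], "roll": 1.01}, {"slide": [-0.06, -0.18, 0.06], "roll": 1.00}, {"slide": [-0.06, -0.18, 0.06], "roll": 1.00}, {"slide": [-0.06, -0.18, 0.07], "roll": 1.00}, {"slide": [-0.06, -0.17, 0.07], "roll": 1.00}, {"slide": [-0.06, -0.17, 0.08], "roll": 1.00}, {"slide": [-0.06, -0.17, 0.08], "roll": 1.00}, {"slide": [-0.06, -0.17, 0.09], "roll": 1.00}, {"slide": [-0.05, -0.17, 0.09], "roll": 1.00}, {"slide": [-0.05, -0.17, 0.10], "roll": 1.00}]
```

>>> drive_tool(series=[{"slide":[0,-0.22,0.09],"roll":1},{"slide":[-0.06,-0.18,0.06],"roll":1},{"slide":[-0.06,-0.18,0.06],"roll":1},{"slide":[-0.06,-0.18,0.07],"roll":1},{"slide":[-0.06,-0.17,0.07],"roll":1}])

```text
t: 21.08
position: [0.5557, 0.0751, 0.1009]
tool_rot: [0.004, 0.547, 0.837, 0.002]
wrist_force: [4.6, -1.4, 1.9]
gripper_width: 0.0006
gripper_force: 2.3
```

```bash
python3 - <<'E'
from cam import *
ph=1.18+.05*np.arange(1,11); rows(ph,[-.002]*10)
E
```

```text
pos [0.5557 0.0751 0.1009] yaw 113.7 slot [-0.0115 -0.1003  0.035 ] F [ 4.9 -1.5 -0.7]
[{"slide": [-0.00, -0.15, 0.12], "roll": 0.73}, {"slide": [-0.04, -0.12, 0.06], "roll": 0.72}, {"slide": [-0.04, -0.12, 0.06], "roll": 0.72}, {"slide": [-0.04, -0.12, 0.06], "roll": 0.72}, {"slide": [-0.04, -0.12, 0.06], "roll": 0.72}, {"slide": [-0.04, -0.12, 0.07], "roll": 0.72}, {"slide": [-0.04, -0.12, 0.07], "roll": 0.72}, {"slide": [-0.04, -0.12, 0.07], "roll": 0.72}, {"slide": [-0.04, -0.12, 0.07], "roll": 0.72}, {"slide": [-0.04, -0.12, 0.07], "roll": 0.72}]
```

>>> drive_tool(series=[{"slide":[0,-0.14,0.1],"roll":0.7},{"slide":[-0.04,-0.12,0.06],"roll":0.7},{"slide":[-0.04,-0.12,0.06],"roll":0.7},{"slide":[-0.04,-0.12,0.06],"roll":0.7}])

```text
t: 21.58
position: [0.5447, 0.0677, 0.094]
tool_rot: [0.004, 0.626, 0.78, 0.002]
wrist_force: [4.8, -2.6, 1.9]
gripper_width: 0.0001
gripper_force: 2.2
```

```bash
python3 - <<'E'
from cam import *
ph=1.38+.05*np.arange(1,9); rows(ph,[-.002]*8)
E
```

```text
pos [0.5447 0.0677 0.094 ] yaw 102.5 slot [-0.0247 -0.1074  0.0346] F [ 5.  -2.7 -0.7]
[{"slide": [-0.04, -0.13, 0.09], "roll": 0.81}, {"slide": [-0.04, -0.12, 0.07], "roll": 0.72}, {"slide": [-0.04, -0.12, 0.07], "roll": 0.72}, {"slide": [-0.04, -0.12, 0.07], "roll": 0.72}, {"slide": [-0.04, -0.12, 0.07], "roll": 0.72}, {"slide": [-0.04, -0.12, 0.07], "roll": 0.72}, {"slide": [-0.03, -0.12, 0.07], "roll": 0.72}, {"slide": [-0.03, -0.12, 0.07], "roll": 0.72}]
```

>>> drive_tool(series=[{"slide":[-0.04,-0.13,0.08],"roll":0.8},{"slide":[-0.04,-0.12,0.07],"roll":0.7},{"slide":[-0.04,-0.12,0.07],"roll":0.7}])

```text
t: 21.95
position: [0.5363, 0.0632, 0.0887]
tool_rot: [0.004, 0.684, 0.73, 0.002]
wrist_force: [5.9, -1.6, 5.8]
gripper_width: 0.0007
gripper_force: 3.7
```

```bash
python3 - <<'E'
from cam import *
ph=1.53+.05*np.arange(1,7); rows(ph,[-.002]*6)
im,d,P=grab('wrist'); cv2.imwrite('pics/k1.png',im[:,:,::-1])
E
```

```text
pos [0.5363 0.0632 0.0887] yaw 93.7 slot [-0.0346 -0.1118  0.0342] F [ 8.  -1.7  2.1]
[{"slide": [-0.03, -0.14, 0.09], "roll": 0.76}, {"slide": [-0.04, -0.12, 0.07], "roll": 0.72}, {"slide": [-0.04, -0.12, 0.07], "roll": 0.72}, {"slide": [-0.03, -0.12, 0.07], "roll": 0.72}, {"slide": [-0.03, -0.12, 0.07], "roll": 0.72}, {"slide": [-0.03, -0.12, 0.07], "roll": 0.72}]
```

View pics/k1.png

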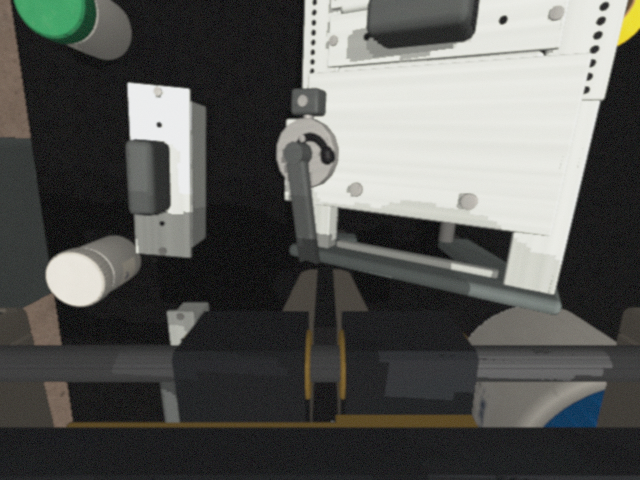

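View: the lever points right, from axis (305,150) to knob (310,255). The carriage meets the blank along row ~60 with no dark gap, and force is rising. I'll push a little more to make it tight.

>>> drive_tool(series=[{"slide":[-0.03,-0.13,0.08],"roll":0.7},{"slide":[-0.04,-0.12,0.07],"roll":0.7},{"slide":[0,0,0],"roll":0}])

```text
t: 22.38
position: [0.5335, 0.0611, 0.0873]
tool_rot: [0.007, 0.718, 0.696, 0.005]
wrist_force: [9.1, -2.0, 8.1]
gripper_width: 0.0006
gripper_force: 5.7
```

```bash
python3 - <<'E'
from cam import *
ph=1.63+.05*np.arange(1,5); rows(ph,[-.002]*4)
E
```

```text
pos [0.5335 0.0611 0.0873] yaw 88.2 slot [-0.0378 -0.1138  0.0344] F [11.9 -2.2  2.5]
[{"slide": [-0.03, -0.27, 0.17], "roll": 0.80}, {"slide": [-0.03, -0.12, 0.07], "roll": 0.72}, {"slide": [-0.03, -0.12, 0.07], "roll": 0.72}, {"slide": [-0.03, -0.12, 0.07], "roll": 0.72}]
```

>>> drive_tool(series=[{"slide":[-0.02,-0.14,0.08],"roll":0},{"slide":[-0.02,-0.14,0.08],"roll":0},{"slide":[0,-0.1,0.05],"roll":0},{"slide":[0,0,0],"roll":0}])

```text
t: 22.88
position: [0.5294, 0.0602, 0.0853]
tool_rot: [0.011, 0.718, 0.696, 0.01]
wrist_force: [17.7, -0.9, 11.9]
gripper_width: 0.0003
gripper_force: 10.4
```

```bash
python3 - <<'E'
from cam import *
rows([1.6],[-.002])
E
```

```text
pos [0.5294 0.0602 0.0853] yaw 88.2 slot [-0.0424 -0.1146  0.0347] F [21.2 -1.3  1.5]
[{"slide": [0.07, 0.09, -0.02], "roll": -0.34}]
```

>>> drive_tool(series=[{"slide":[0,0.3,-0.2],"roll":0},{"slide":[0,0.4,-0.3],"roll":0},{"slide":[0,0.2,-0.6],"roll":0},{"slide":[0,0,-1],"roll":0},{"slide":[0,0,-1],"roll":0},{"slide":[0,0,-1],"roll":0},{"slide":[0,0,-1],"roll":0},{"slide":[0,0,0],"roll":0}])

```text
t: 23.88
position: [0.5404, 0.0608, 0.2067]
tool_rot: [0.002, 0.718, 0.696, 0.001]
wrist_force: [0.1, -0.5, 1.3]
gripper_width: 0.0005
gripper_force: 0.0
```

```bash
python3 - <<'E'
from h import *
Z=np.load('slot2.npz');R=Z['R'];O=Z['O']
im,d,P=grab('wrist'); S=(pts(d,P)-O)@R
m=(d>0)&(abs(S[...,1]-.018)<.008)&(S[...,0]>-.054)&(S[...,0]<.054)&(abs(S[...,2])<.01)&(im.min(2)>80); q=S[m]
if len(q)>50:
    k=np.linalg.lstsq(np.c_[q[:,:2],np.ones(len(q))],q[:,2],rcond=None)[0]; print('panel',len(q),np.degrees(k[:2]).round(2),k@[0,.018,1])
b,_,_=grab('side')
c=cv2.resize(b[100:300,230:400],(510,600),interpolation=cv2.INTER_CUBIC); a=im
cv2.imwrite('pics/f.png',np.hstack([cv2.resize(c,(290,340)),cv2.resize(a,(453,340))])[:,:,::-1]); print(sense()['wrist_force'])
E
```

```text
panel 1525 [-0.12 -0.66] 0.003238060695901092
[ 0.54081646 -0.18176137 -0.49159984]
```

View pics/f.png

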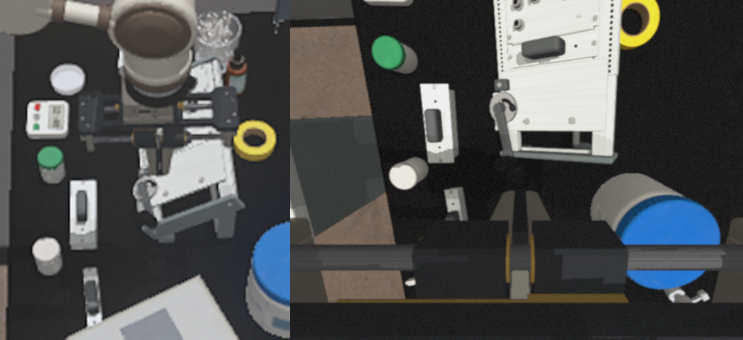

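The final view shows the blank flush, with the carriage closed against it and the lever turned right (axis (503,108) to knob (507,152)). The bystanders and other blanks in view haven't moved, and the robot is clear.

```bash
python3 -c "
from rig import robot
print(robot.sign_off())"
```

```text
the job is handed in; nothing more can be done
None
```

I handed the job in with the 26 mm blank fully home, its panel flat on the rails, and the cam lever turned until about 21 N at the knob. I chose it by measuring the gap at about 32 mm; I did not try the other blanks in it.

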